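Uncouple an air nipple and park it

TASK

Uncouple the brass air nipple: press the coupling's sprung sleeve down until you feel it bottom gently, turn it anticlockwise under its two hooks and let go so that it stays back, then pull the nipple straight up and out. Stand the nipple upright in the empty parking cup, then press the sleeve down again and turn it back clockwise so that it snaps fully forward (up) and the coupling is closed. Never press or turn hard against the stops, never tug the nipple while it is locked, and leave the things lying about alone.

Things in the scene. Friction and masses are not known exactly. Their poses are not given: they have to be found in the camera images.
- coupling: panel coupling, screwed down: aluminium flange 96 x 96 x 8 mm on the bench, upright steel coupling at its centre, brass inlet port on the +x edge. Origin: centre of the flange's underside, on the vertical coupling axis, z up. The nipple's foot stands on the socket's floor, 36 mm above the origin. More than 25 N of pull on the locked nipple counts as damage.
- hooks (a point): point on the coupling's axis at the nominal top of its two dark hooks, 28.5 mm above the flange's underside. The hooks stand on posts on the +y and -y sides, 26 to 36 mm from the axis. Hooks and rubber stop sit together on shims of unknown thickness: their true height is up to 3 mm more or less. More than 20 N between sleeve and hooks or stop counts as damage.
- stop (a point): point on the axis at the nominal top of the rubber bottom stop, 13.5 mm above the flange's underside. Owing to the shims the sleeve must go down 5.5 to 11.5 mm before its lugs pass under the hooks' lips, and meets the stop 2 mm below that (7.5 to 13.5 mm down). Pressing to a fixed depth does not serve all couplings: feel for the stop, which is far stiffer than the spring.
- sleeve: knurled steel sleeve round the coupling, 44 mm across, 46 mm tall, wall 5.5 mm, open at the top. Origin: on the axis at its lower end (24 mm above the coupling's origin when forward), z up. Two lugs at its lower end, 8 mm wide and 6 mm tall, reach out to 35 mm from the axis, beside the hooks (+y and -y). Its x axis is along the coupling's when forward.
- sleeve_top (a point): centre of the sleeve's top rim (70 mm above the bench when forward); moves with it. Grip the sleeve on its upper 24 mm, across its diameter, from above, with the nipple between the fingers. The nipple's top stands 32 mm above this point when the sleeve is forward, up to 46 mm when it is bottomed.
- retract (a joint): travel of the sleeve down, m: 0 = forward and locked, grows downward. Spring: about 6 N at first, 0.5 N per mm more, so 10 to 14 N at the stop. From 3.5 mm on the nipple is unlocked. Turned under the hooks and let go, it rises 3.5 mm from the stop and rests at about 4 to 10 mm behind their lips; it must be pressed to the stop again before it can be turned back.
- lug (a point): outer top edge of the sleeve's +y lug. Turn of the sleeve = its yaw minus the coupling's, positive anticlockwise seen from above: 0 = start and end stop, lugs clear of the hooks. Under the hooks the lugs have room from 0.57 to 0.80 with a rigid wall at the end: aim for 0.68, do not turn hard against the wall. Turning is almost free below the lips; above them the hooks block it near 0.07.
- nipple: loose brass nipple standing in the coupling, 66 mm tall, about 120 g. Origin: centre of its foot, z up along its axis. Foot 17 mm across, locking bead 18 mm across from 8 to 13 mm up, narrow groove, 17 mm neck, grip collar, then an 11 mm stub on top. Held while the sleeve is forward; when unlocked it lifts out freely and is clear after 32 mm.
- collar (a point): middle of the nipple's knurled grip collar, 50 mm above its foot; the collar is 24 mm across and 24 mm tall. Grip it here from above.
- cup: aluminium parking cup, screwed down: base 52 x 52 x 4 mm, round cup of bore 23 mm flaring to 27 mm at its rim, 30 mm above the bench. Origin: centre of its underside. The nipple's foot stands on the cup's floor, 4 mm above the origin; its grip collar stays above the rim. More than 25 N on the cup counts as ramming.
- beaker: bystander: clear beaker, 56 mm across, 70 mm tall; origin at the centre of its foot. Leave alone.
- spanner: bystander: small open-ended spanner lying flat, 104 x 23 x 5 mm; origin at its centre underneath. Leave alone.
- tape: bystander: small roll of black tape lying flat, 62 mm across, 19 mm tall; origin at its centre underneath. Leave alone.
Mind the look-alikes: they are no part of the job. Of the things shaped like the nipple, the brass one is meant. There is more than one size of the cup; the job needs the smaller.

How it is judged:
On the way, in this order (a step that is already met when the one before it is completed fails the run):
1. the sleeve is retracted, turned under the hooks and stays back on its own, with the nipple still in the coupling (value of joint retract above 0.0025 m and angle between the x axis of sleeve and the x axis of coupling, either way round above 0.45 rad and contact force between the fingers and sleeve below 0.3 N and z of nipple in the frame of coupling below 0.05 m), for 0.2 s.
2. the nipple is pulled out above the coupling while the sleeve stays back (z of nipple in the frame of coupling above 0.068 m and value of joint retract above 0.0025 m and angle between the x axis of sleeve and the x axis of coupling, either way round above 0.45 rad), for 0.1 s.
3. the nipple stands in the cup while the sleeve is still back (horizontal distance between nipple and cup below 0.006 m and z of nipple in the frame of cup below 0.01 m and angle between nipple's own z axis and vertical below 0.25 rad and value of joint retract above 0.0025 m), for 0.2 s.
At the end, for the whole second after the job is handed in: The sleeve is fully forward (within 1.5 mm) and turned back (within 0.2 rad of its start), and the nipple stands at rest and upright (within 0.2 rad) on the cup's floor, its foot within 6 mm of the cup's axis and 1 to 8 mm above the cup's underside (value of joint retract below 0.0015 m and angle between the x axis of sleeve and the x axis of coupling, either way round below 0.2 rad and horizontal distance between nipple and cup below 0.006 m and z of nipple in the frame of cup between 0.001 and 0.008 m and angle between nipple's own z axis and vertical below 0.2 rad and linear speed of nipple below 0.03 m/s); the robot touches nothing.
It fails at once if the sleeve is forced against the hooks or stops with more than 20 N (contact force between sleeve and coupling above 20 N).
It fails at once if the nipple is tugged or forced against the coupling with more than 25 N (contact force between nipple and coupling above 25 N).
It fails at once if the nipple is dropped or rammed into the cup with more than 25 N (contact force between nipple and cup above 25 N).
It fails at once if a bystander is moved more than 15 mm (distance of any of beaker, spanner, tape from where it was at the start of the episode above 0.015 m).
It also fails if it takes over 72 s, if anything falls off the work surface, if the arm or the gripper's body presses on something with over 40 N, if the wrist force passes 120 N, or if a joint passes its speed limit or range.

ROBOT

A 6-joint arm with a two-finger parallel gripper is mounted at the origin on a cart in front of the work surface, level with it; the furniture and walls round the work are solid. World frame = base frame: x ahead of the robot, y to its left, z up, the work surface at z = 0. Lengths are in m, angles in rad, forces in N, time in s.
With the tool pointing down it reaches from about 0.375 to 0.9 m from the base axis. Payload 3.1 kg.
Tool frame: the origin (TCP) lies at the centre of the arm's flange, where the gripper is bolted on; the fingertips stand 173 mm ahead of it and the grasp point (between the pads) lies 155 mm ahead of it; z points along the fingers, y is the line along which they close (so a half turn about z gives the same grasp; the last joint's range is limited). The gripper opens to 85 mm and grips with 20 to 120 N. Pads are 22 mm wide; open, the fingers measure 114 mm over their backs; the gripper's body (76 mm by 85 mm) begins 54 mm behind the grasp point. The pads swing forward as they close: fully open they stand 13 mm farther back than shut.
Start: joints at [-1.49, 0.527, 1.433, -0, 1.181, -0.178], TCP at [0.16, -0.604, 0.405] pointing down, gripper open.
Joint ranges: [-3.08, 3.08], [-0.75, 2.2], [0.22, 2.44], [-1.43, 4.57], [0, 2.65], [-2.85, 2.85]. Speed limits (rad/s): [2.79, 2.79, 3.14, 3.14, 3.14, 3.14].

INTERFACE

Orientations are given as a unit quaternion [x, y, z, w].
In Python, from station import * gives the robot as it stands.
- The arm moves only by the shell command python3 -m jog 'ROWS' [OPENING] [FORCE]. ROWS is a JSON object of lists of equal length, an entry for each row: "linear": the shift along the world's x, y, z in mm, a list of three; "turn": the turn about the world's z in units of 5 degrees (1.0 is 5 degrees). A call has 1 to 12 rows; each row shifts and turns the commanded pose from where the row before left it; what a row does not reach is not made up. A row lasts 1/8 s, in which the tool goes at most 62.5 mm and 10.7 degrees, less where a joint would pass 70% of its speed; a pose out of reach is approached as far as the arm can. A call is refused whole if a number of a shift passes 62.5 or a number of a turn 1, either way. A call with a gripper value outside its range is refused whole. OPENING is the opening, from 0 (shut) to 1 (fully open), set as the call begins (- or left out, the last holds). The fingers move at their own pace and stop on an object; FORCE is the grip in N (left out, the last holds). Time passes only in rows, so rows that do not move let the fingers close. It gives the time, the measured TCP pose, the force, the opening and the grip force at its end, in the units of the state.
- sense(): the state, without advancing time (a new reading comes with each control period).
- snapshot(name): name is "scene" or "top" or "wrist"; returns the picture (480x640x3 uint8, red, green, blue); there is no depth.
- get_calibration(name): a dict with "fx", "fy", "cx", "cy" (pixels), "dist_coeffs" ([k1, k2, p1, p2, k3] as OpenCV has them; the pictures are not rectified), "world_to_cam" (4x4, takes a point from world to camera coordinates). Camera axes: x right, y down, z forward; pixel columns grow to the right and rows downward; lengths in m; the calibration is good to about 2 mm. A picture is of the moment at which its call begins: read the wrist's pose just before it. get_calibration takes no time and is no camera call; for the wrist camera it gives the pose at the moment of the call.
- sign_off(): hands the job in; it is judged then, once.
The state is a dict: "t": time; "q": joint angles; "qd": joint speeds; "tau": joint torques, N m; "tcp_pos": TCP position; "tool_rot": TCP orientation; "force": force on the tool from outside, world axes, zero at the start; "ft_torque": the same for the moment, N m; "finger_gap": opening from 0.0 (shut) to 1.0 (fully open); "gripper_force": force on a finger pad.
Only numpy, scipy, OpenCV 4.12 (cv2) and the standard library are available. Lean on these libraries where they do the work, as an engineer would, in place of code of your own. Each camera call takes 0.05 s, during which the arm holds its last target. There are 200 camera calls.

## Working session

There is one attempt and no reset: what is moved stays moved. The work goes in short steps, Python scripts to look and compute and a shell command to move; the robot and the scene stay as the last step left them, time stands still between calls to the robot, and variables do not carry over. Pictures are saved under pics/ and viewed, at most 10 in all, crops included, and the job is handed in when it is done.

```bash
mkdir -p pics; ls
python3 - <<'E'
from station import *
import cv2
for n in ("scene","top"):
    cv2.imwrite(f"pics/{n}0.png",snapshot(n)[:,:,::-1])
    c=get_calibration(n); print(n,c)
s=sense(); print(s)
E
```

```text
pics
scene {'fx': 510.14732639186707, 'fy': 510.14732639186707, 'cx': 310.0345112601974, 'cy': 243.58799310547647, 'dist_coeffs': array([-0.01058833,  0.        ,  0.        ,  0.        ,  0.        ]), 'world_to_cam': array([[ 0.78506214, -0.61940086,  0.00447324, -0.39419135],
       [-0.26954821, -0.34812421, -0.8978604 ,  0.26642782],
       [ 0.55769275,  0.70367045, -0.44025753,  0.51304857],
       [ 0.        ,  0.        ,  0.        ,  1.        ]])}
top {'fx': 543.7988600357506, 'fy': 543.7988600357506, 'cx': 328.1022809535142, 'cy': 252.04634095048672, 'dist_coeffs': array([-0.03144469,  0.        ,  0.        ,  0.        ,  0.        ]), 'world_to_cam': array([[-0.02667249, -0.99964185, -0.00217966,  0.1233752 ],
       [-0.97985677,  0.02657615, -0.19792528,  0.58257363],
       [ 0.19791232, -0.0031434 , -0.98021469,  0.93269814],
       [ 0.        ,  0.        ,  0.        ,  1.        ]])}
{'t': 0.1, 'q': array([-1.49050749e+00,  5.28393054e-01,  1.43376088e+00, -4.75004338e-06,
        1.18144533e+00, -1.78479986e-01]), 'qd': array([ 0.0002038 , -0.0019451 , -0.00151853,  0.00118251,  0.00082033,
       -0.00112013]), 'tau': array([-8.96592865e-04, -4.43306780e+01, -1.78586984e+01, -1.82704903e-04,
        3.90729183e-03, -1.46055157e-05]), 'tcp_pos': array([ 0.15994661, -0.60386938,  0.40382318]), 'tool_rot': array([ 9.91640892e-01,  1.29024554e-01,  4.70441888e-05, -1.00220083e-03]), 'force': array([ 0.60272908,  0.14186489, -0.97260574]), 'ft_torque': array([-0.00806613, -0.02978717, -0.0180922 ]), 'gripper_force': 0.0, 'finger_gap': 0.9989930573714945}
```

View pics/top0.png

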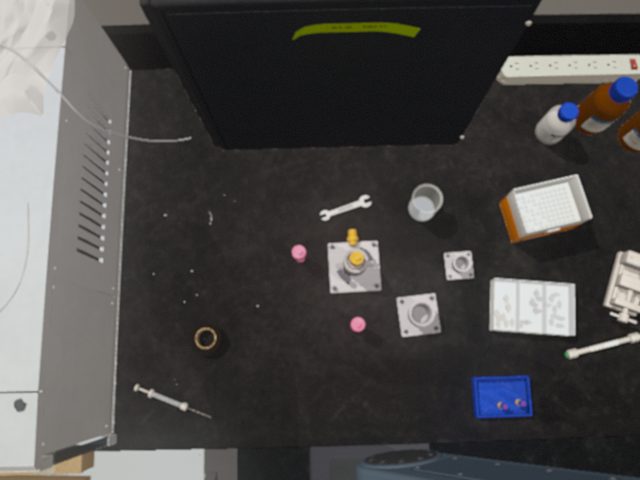

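View pics/scene0.png

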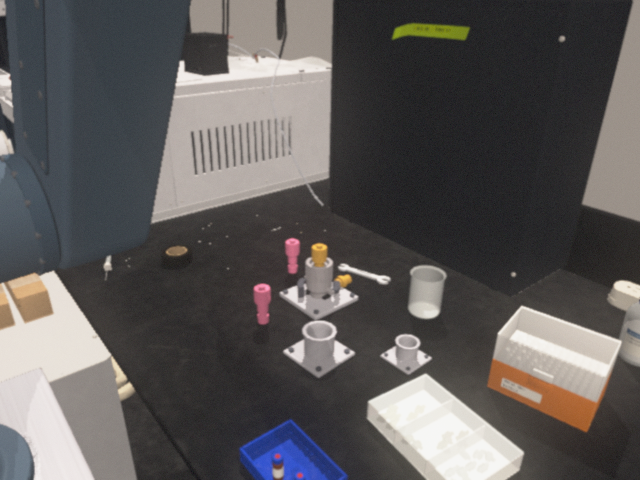

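Top view: coupling flange at about (354,266), brass top (357,258), inlet port (352,236). The small cup is at (459,264), the large one at (419,315). The pink look-alikes are at (299,253) and (358,324), the spanner at (346,208) and the beaker at (425,203).

```bash
cat > h.py <<'E'
import numpy as np, cv2
from station import *
def ray(c,uv):
    K=np.array([[c["fx"],0,c["cx"]],[0,c["fy"],c["cy"]],[0,0,1]])
    p=cv2.undistortPoints(np.array([[uv]],float),K,np.array(c["dist_coeffs"],float))[0,0]
    M=np.array(c["world_to_cam"]);R=M[:3,:3]
    return -R.T@M[:3,3], R.T@np.array([p[0],p[1],1])
def onz(c,uv,z):
    o,d=ray(c,uv); return o+d*(z-o[2])/d[2]
def proj(c,P):
    M=np.array(c["world_to_cam"])
    K=np.array([[c["fx"],0,c["cx"]],[0,c["fy"],c["cy"]],[0,0,1]])
    return cv2.projectPoints(np.array(P,float).reshape(-1,3),cv2.Rodrigues(M[:3,:3])[0],M[:3,3],K,np.array(c["dist_coeffs"],float))[0][:,0]
E
python3 - <<'E'
from h import *
im=cv2.imread("pics/top0.png");c=get_calibration("top");np.set_printoptions(precision=4,suppress=True)
hsv=cv2.cvtColor(im,cv2.COLOR_BGR2HSV)
m=((hsv[:,:,2]>100)&(hsv[:,:,1]<60)).astype(np.uint8)*255
def sq(x,y,r,z):
    s=np.zeros_like(m);s[y-r:y+r,x-r:x+r]=m[y-r:y+r,x-r:x+r]
    k=max(cv2.findContours(s,0,2)[0],key=cv2.contourArea)
    b=cv2.boxPoints(cv2.minAreaRect(cv2.convexHull(k)))
    w=np.array([onz(c,p,z) for p in b]);print(w.mean(0),[np.linalg.norm(w[i]-w[i-1]) for i in range(4)],[np.degrees(np.arctan2(*(w[i]-w[i-1])[1::-1])) for i in range(2)])
sq(354,266,34,.008); sq(459,264,22,.004)
y=((hsv[:,:,0]>12)&(hsv[:,:,0]<30)&(hsv[:,:,1]>120)).astype(np.uint8)*255
for k in cv2.findContours(y[225:285,330:380],0,2)[0]:
    p=k[:,0].mean(0)+[330,225];print(p,cv2.contourArea(k),onz(c,p,.095),onz(c,p,.02))
E
```

```text
[0.5671 0.0593 0.008 ] [np.float64(0.09987307907917337), np.float64(0.10104231062312875), np.float64(0.10001630290994659), np.float64(0.09915036848431628)] [np.float64(1.9020912175514775), np.float64(-88.00165804177489)]
[ 0.565  -0.1416  0.004 ] [np.float64(0.05588887782347462), np.float64(0.056263827542972905), np.float64(0.05601758330384344), np.float64(0.05567346597694752)] [np.float64(2.0250124500310003), np.float64(-85.46709936354414)]
[355.8  258.04] 129.0 [0.5663 0.0596 0.095 ] [0.5805 0.0555 0.02  ]
[352.36 236.52] 144.0 [0.6051 0.0643 0.095 ] [0.6223 0.0605 0.02  ]
```

```bash
python3 -m jog '{"linear":[[29,48,0],[29,48,0],[29,48,0],[29,48,0],[29,48,0],[29,48,0],[29,48,0],[29,48,0],[29,48,0],[29,48,0],[29,48,0],[29,48,0]],"turn":[0,0,0,0,0,0,0,0,0,0,0,0]}' && python3 -m jog '{"linear":[[0,0,0],[0,0,0]],"turn":[0,0]}'
python3 - <<'E'
from h import *
c=get_calibration("wrist");im=snapshot("wrist");cv2.imwrite("pics/w1.png",im[:,:,::-1]);print(c)
np.set_printoptions(precision=4,suppress=True);print(sense()["tcp_pos"],sense()["q"])
import pickle;pickle.dump(c,open("w1.pkl","wb"))
E
```

```text
t: 1.6
tcp_pos: [0.5086, -0.0264, 0.4045]
tool_rot: [0.992, 0.129, -0.0, 0.0]
force: [-0.1, -0.7, -0.6]
finger_gap: 1.0
gripper_force: 0.0
t: 1.85
tcp_pos: [0.5076, -0.028, 0.4043]
tool_rot: [0.992, 0.13, -0.001, -0.0]
force: [-0.8, -0.6, -0.2]
finger_gap: 1.0
gripper_force: 0.0
{'fx': 379.3391383109117, 'fy': 379.3391383109117, 'cx': 317.24343035834846, 'cy': 240.20696849896888, 'dist_coeffs': array([-0.08207147,  0.        ,  0.        ,  0.        ,  0.        ]), 'world_to_cam': array([[ 2.58018259e-01, -9.66140040e-01, -3.94318813e-05,
        -1.58291828e-01],
       [-9.27262393e-01, -2.47647020e-01,  2.80812053e-01,
         4.27719986e-01],
       [-2.71313533e-01, -7.24180733e-02, -9.59762778e-01,
         5.13858770e-01],
       [ 0.00000000e+00,  0.00000000e+00,  0.00000000e+00,
         1.00000000e+00]])}
[ 0.5075 -0.0287  0.4044] [-0.2765  0.3718  1.7214 -0.0005  1.0496  1.0363]
```

View pics/w1.png

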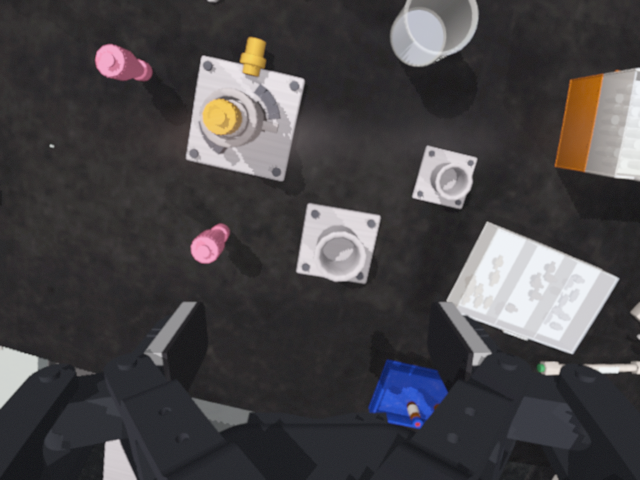

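The wrist view shows the flange at (245,118), the brass top at (220,117), the port at (254,56), the small cup base at (445,177) and the large cup at (340,245). I measure flange and cup from here.

Run:
```python
from h import *
import pickle;c=pickle.load(open("w1.pkl","rb"))
np.set_printoptions(precision=4,suppress=True)
im=cv2.imread("pics/w1.png");hsv=cv2.cvtColor(im,cv2.COLOR_BGR2HSV)
def sq(x,y,r,z):
    s=np.zeros(im.shape[:2],np.uint8);s[y-r:y+r,x-r:x+r]=(((hsv[:,:,2]>110)&(hsv[:,:,1]<70))*255)[y-r:y+r,x-r:x+r]
    k=cv2.convexHull(max(cv2.findContours(s,0,2)[0],key=cv2.contourArea))
    k=cv2.convexHull(np.array([onz(c,p,z)[:2]*1e4 for p in k[:,0].astype(float)]).astype(np.float32))
    (a,b),(w,h),t=cv2.minAreaRect(k);print(a/1e4,b/1e4,w/1e4,h/1e4,t)
sq(245,118,66,.008);sq(445,177,36,.004)
y=((hsv[:,:,0]>12)&(hsv[:,:,0]<32)&(hsv[:,:,1]>120)).astype(np.uint8)
for k in cv2.findContours(y[30:150,180:280],0,2)[0]:
    if cv2.contourArea(k)>100:
        p=k[:,0].mean(0)+[180,30];print(p,onz(c,p,.092),onz(c,p,.02))
print(proj(c,[[.567,.0595,.102],[.567,.0595,.07],[.565,-.1415,.030]]))
```

```text
0.568469287109375 0.05917906494140625 0.09647421264648437 0.0966363525390625 1.8657845258712769
0.566319482421875 -0.14218768310546875 0.05280467529296875 0.05558660888671875 2.5803565979003906
[222.2167 117.45  ] [0.5682 0.0582 0.092 ] [0.566  0.0756 0.02  ]
[252.8393  55.375 ] [0.6142 0.0462 0.092 ] [0.6238 0.0605 0.02  ]
[[216.5107 118.2431]
 [227.1075 119.4145]
 [453.2315 182.4849]]
```

```bash
python3 -m jog '{"linear":[[30,44,0],[30,43,0],[0,0,0],[0,0,-30],[0,0,-30],[0,0,-30],[0,0,-30],[0,0,-30],[0,0,-31],[0,0,0],[0,0,0],[0,0,0]],"turn":[0,0,0,0,0,0,0,0,0,0,0,0]}'
python3 - <<'E'
from h import *
c=get_calibration("wrist");im=snapshot("wrist");cv2.imwrite("pics/w2.png",im[:,:,::-1])
np.set_printoptions(precision=4,suppress=True);s=sense();print(s["tcp_pos"],s["force"],s["q"])
print(proj(c,[[.5683,.059,.102],[.5683,.059,.07]]))
import pickle;pickle.dump(c,open("w2.pkl","wb"))
E
```

```text
t: 3.4
tcp_pos: [0.5684, 0.0583, 0.2252]
tool_rot: [0.992, 0.129, 0.001, 0.0]
force: [-0.8, 0.2, -0.0]
finger_gap: 0.999
gripper_force: 0.0
[0.5684 0.0585 0.2252] [ 0.1185 -0.4574  0.6994] [-0.0929  0.7168  1.701  -0.      0.7212  1.2195]
[[313.3581 389.6227]
 [314.0861 333.5665]]
```

View pics/w2.png

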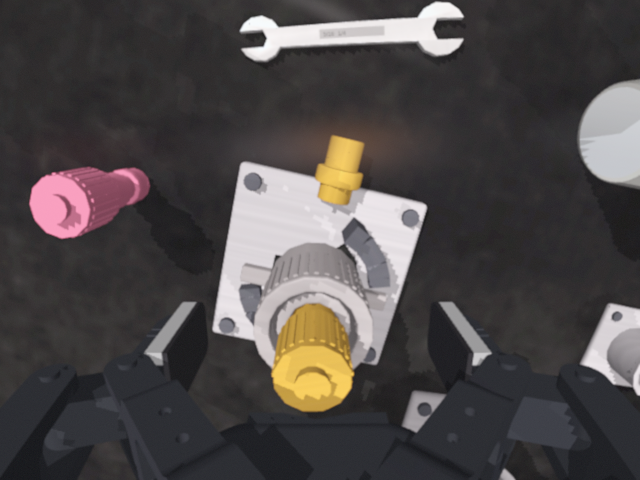

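The nipple and sleeve lie centred between the fingers: sleeve rim centre near (314,330), stub top near (313,383), 6 px above the prediction. I check that offset along the pads' width before closing.

Run:
```python
from h import *
import pickle;c=pickle.load(open("w2.pkl","rb"))
np.set_printoptions(precision=4,suppress=True)
im=cv2.imread("pics/w2.png");hsv=cv2.cvtColor(im,cv2.COLOR_BGR2HSV)
print(ray(c,(317,240))[0])
for p,z in (((313,383),.102),((253,182),.008),((410,218),.008),((227,326),.008),((371,354),.008)): print(onz(c,p,z))
y=((hsv[:,:,0]>12)&(hsv[:,:,0]<32)&(hsv[:,:,1]>120)&(hsv[:,:,2]>60)).astype(np.uint8)
y[:290]=0
k=max(cv2.findContours(y,0,2)[0],key=cv2.contourArea)[:,0]
print(k.min(0),k.max(0))
lo=k[k[:,1]>365].astype(np.float32)
e=cv2.fitEllipse(lo);print(e,onz(c,e[0],.098))
```

```text
[0.6379 0.0764 0.1943]
[0.5705 0.0597 0.102 ]
[0.6067 0.1006 0.008 ]
[0.6093 0.0201 0.008 ]
[0.5256 0.0979 0.008 ]
[0.5291 0.0159 0.008 ]
[271 304] [354 411]
((312.2964782714844, 375.6405944824219), (71.58015441894531, 81.48072052001953), 91.55149841308594) [0.5701 0.0598 0.098 ]
```

```bash
python3 -m jog '{"linear":[[0.5,0.5,0],[0,0,0],[0,0,0],[0,0,0]],"turn":[0,0,0,0]}' 0.45 20; python3 -m jog '{"linear":[[0,0,0],[0,0,0]],"turn":[0,0]}'
```

```text
t: 3.95
tcp_pos: [0.5686, 0.0596, 0.2242]
tool_rot: [0.992, 0.129, 0.0, -0.0]
force: [-0.1, 2.1, 5.2]
finger_gap: 0.509
gripper_force: 22.4
t: 4.2
tcp_pos: [0.5685, 0.0596, 0.2241]
tool_rot: [0.992, 0.129, 0.0, -0.0]
force: [0.1, 1.9, 5.0]
finger_gap: 0.505
gripper_force: 22.4
```

```bash
python3 -m jog '{"linear":[[0,0,-1],[0,0,-1],[0,0,-1],[0,0,-1],[0,0,0]],"turn":[0,0,0,0,0]}' - 40; python3 -m jog '{"linear":[[0,0,-1],[0,0,-1],[0,0,0]],"turn":[0,0,0]}'
```

```text
t: 4.82
tcp_pos: [0.5686, 0.0596, 0.2204]
tool_rot: [0.992, 0.129, 0.0, -0.0]
force: [-1.0, 1.4, 8.1]
finger_gap: 0.496
gripper_force: 42.1
t: 5.2
tcp_pos: [0.5686, 0.0596, 0.2186]
tool_rot: [0.992, 0.129, 0.0, -0.0]
force: [-0.4, 2.2, 8.2]
finger_gap: 0.5
gripper_force: 42.2
```

```bash
for i in 1; do python3 -m jog '{"linear":[[0,0,-1],[0,0,-0.5],[0,0,0]],"turn":[0,0,0]}' | egrep 'tcp|force'; done;  python3 -m jog '{"linear":[[0,0,-0.5],[0,0,-0.5],[0,0,0]],"turn":[0,0,0]}' | egrep 'tcp|force'
```

```text
tcp_pos: [0.5686, 0.0596, 0.2172]
force: [-0.5, 2.2, 9.5]
gripper_force: 42.2
tcp_pos: [0.5686, 0.0596, 0.2163]
force: [-0.9, 2.4, 9.3]
gripper_force: 42.3
```

```bash
python3 -m jog '{"linear":[[0,0,-0.5],[0,0,-0.5],[0,0,0]],"turn":[0,0,0]}' | egrep 'tcp|force'
```

```text
tcp_pos: [0.5686, 0.0596, 0.2153]
force: [-1.1, 1.2, 10.7]
gripper_force: 42.3
```

```bash
python3 -m jog '{"linear":[[0,0,-0.5],[0,0,-0.5],[0,0,0]],"turn":[0,0,0]}' | egrep 'tcp|force'
```

```text
tcp_pos: [0.5686, 0.0596, 0.2144]
force: [-1.2, 1.3, 10.5]
gripper_force: 42.4
```

```bash
python3 -m jog '{"linear":[[0,0,-0.5],[0,0,-0.3],[0,0,0]],"turn":[0,0,0]}' | egrep 'tcp|force'
```

```text
tcp_pos: [0.5686, 0.0596, 0.214]
force: [-2.0, 2.1, 13.0]
gripper_force: 42.7
```

Stop felt (0.8 mm commanded, 0.4 mm moved, +2.5 N). Now turning, backed off a touch.

```bash
python3 -m jog '{"linear":[[0,0,0.3],[0,0,0],[0,0,0]],"turn":[0.5,0.5,0.5]}' | egrep 'tcp|force|rot' ; python3 -c "
from h import *;s=sense();print(s['ft_torque'],s['force'])"
```

```text
tcp_pos: [0.5686, 0.0596, 0.214]
tool_rot: [0.981, 0.194, 0.0, -0.0]
force: [-2.4, 1.8, 11.3]
gripper_force: 42.5
[ 0.33689661  0.38524007 -0.01836986] [-2.35364497  1.78948995 11.28662208]
```

```bash
python3 -m jog '{"linear":[[0,0,0],[0,0,0],[0,0,0],[0,0,0],[0,0,0],[0,0,0],[0,0,0]],"turn":[0.8,0.8,0.8,0.8,0.8,0,0]}' | egrep 'tcp|force|rot' ; python3 -c "
from h import *;s=sense();print(s['ft_torque'],s['force'])"
```

```text
tcp_pos: [0.5685, 0.0598, 0.2141]
tool_rot: [0.933, 0.361, 0.0, -0.0]
force: [-1.9, 2.4, 11.9]
gripper_force: 42.5
[0.46606157 0.40554001 0.00396226] [-1.89602558  2.4395432  11.88863653]
```

```bash
python3 -m jog '{"linear":[[0,0,0],[0,0,0],[0,0,0],[0,0,0],[0,0,0]],"turn":[0.8,0.8,0.7,0,0]}' | egrep 'tcp|force|rot' ; python3 -c "
from h import *;s=sense();print(s['ft_torque'],s['force'])"
```

```text
tcp_pos: [0.5684, 0.0599, 0.2141]
tool_rot: [0.892, 0.453, 0.0, -0.0]
force: [-2.1, 2.1, 12.1]
gripper_force: 42.5
[0.50651628 0.45807254 0.06109109] [-2.05409492  2.13601837 12.09464995]
```

```bash
python3 -m jog '{"linear":[[0,0,1],[0,0,1],[0,0,1],[0,0,0],[0,0,0]],"turn":[0,0,0,0,0]}' | egrep 'tcp|force|rot'
```

```text
tcp_pos: [0.5684, 0.0598, 0.2167]
tool_rot: [0.892, 0.453, 0.0, -0.0]
force: [-2.2, 2.5, 9.4]
gripper_force: 42.3
```

```bash
python3 -m jog '{"linear":[[0,0,0.5],[0,0,0.5],[0,0,0]],"turn":[0,0,0]}' | egrep 'tcp|force|rot'
```

```text
tcp_pos: [0.5684, 0.0599, 0.2174]
tool_rot: [0.892, 0.453, 0.0, -0.0]
force: [-1.1, 1.8, 7.6]
gripper_force: 42.1
```

```bash
python3 -m jog '{"linear":[[0,0,0.5],[0,0,0.3],[0,0,0]],"turn":[0,0,0]}' - 20 | egrep 'tcp|force|rot'; python3 -m jog '{"linear":[[0,0,0],[0,0,0],[0,0,0],[0,0,0]],"turn":[0,0,0,0]}' 1.0 | egrep 'tcp|force|rot|gap'
python3 - <<'E'
from h import *
im=snapshot("wrist");cv2.imwrite("pics/w3.png",im[:,:,::-1]);c=get_calibration("wrist")
import pickle;pickle.dump(c,open("w3.pkl","wb"))
print(sense()["force"])
E
```

```text
tcp_pos: [0.5684, 0.0598, 0.2175]
tool_rot: [0.892, 0.452, 0.0, -0.0]
force: [-1.8, 4.5, 3.8]
gripper_force: 41.8
tcp_pos: [0.5685, 0.0591, 0.2174]
tool_rot: [0.892, 0.453, -0.0, 0.0]
force: [-0.1, -0.3, 0.7]
finger_gap: 1.002
gripper_force: 0.0
[ 0.63060706 -0.53781804 -0.303105  ]
```

View pics/w3.png

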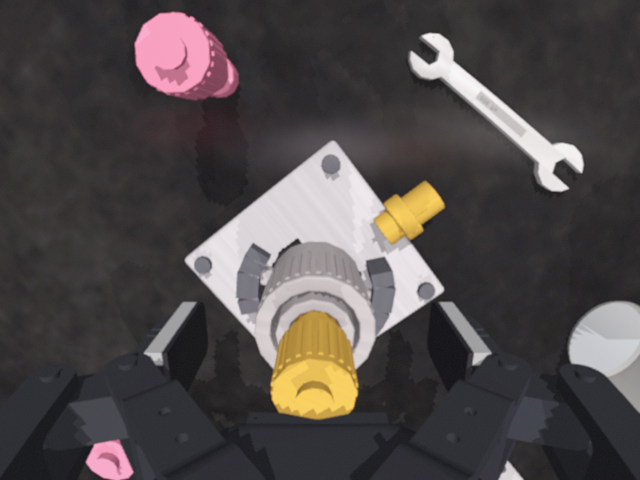

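Lugs sit under both hooks, with the sleeve held back and the port toward (410,215). Next I rise to the collar and grip gently.

```bash
python3 -m jog '{"linear":[[0,0,8],[0,0,8],[0,0,8],[0,0,0]],"turn":[0,0,0,0]}' | egrep 'tcp|force'; python3 -m jog '{"linear":[[0,0,0],[0,0,0],[0,0,0],[0,0,0],[0,0,0],[0,0,0]],"turn":[0,0,0,0,0,0]}' 0.2 20; python3 -c "
from h import *;s=sense();print(s['tcp_pos'],s['force'])"
```

```text
tcp_pos: [0.5688, 0.0594, 0.2426]
force: [-0.2, -0.3, -0.3]
gripper_force: 0.0
t: 12.12
tcp_pos: [0.5684, 0.0594, 0.2413]
tool_rot: [0.892, 0.453, -0.0, -0.0]
force: [0.1, -0.5, -1.9]
finger_gap: 0.269
gripper_force: 21.0
[0.56836188 0.05936403 0.2413338 ] [ 0.08156054 -0.51565305 -1.89742514]
```

```bash
python3 -m jog '{"linear":[[0,0,1],[0,0,1],[0,0,1],[0,0,0]],"turn":[0,0,0,0]}' | egrep 'tcp|force'
```

```text
tcp_pos: [0.5685, 0.0594, 0.2446]
force: [0.4, -0.3, -0.8]
gripper_force: 21.0
```

```bash
python3 -m jog '{"linear":[[0,0,4],[0,0,6],[0,0,6],[0,0,8],[0,0,10],[0,0,16],[0,0,16],[0,0,16],[0,0,8],[0,0,0]],"turn":[0,0,0,0,0,0,0,0,0,0]}' | egrep 'tcp|force|gap'
```

```text
tcp_pos: [0.5686, 0.0593, 0.3354]
force: [0.3, -0.6, -1.5]
finger_gap: 0.27
gripper_force: 21.0
```

```bash
python3 -m jog '{"linear":[[-7,-25,0],[-13,-50,0],[-13,-50,0],[-13,-50,0],[-13,-50,0],[-13,-50,0],[-7,-25,0],[0,0,0],[0,0,0]],"turn":[0,0,0,0,0,0,0,0,0]}' | egrep 'tcp|force|gap'
python3 - <<'E'
from h import *
c=get_calibration("wrist");im=snapshot("wrist");cv2.imwrite("pics/w4.png",im[:,:,::-1])
import pickle;pickle.dump(c,open("w4.pkl","wb"))
s=sense();print(s["tcp_pos"],s["tool_rot"]);print(proj(c,[[.566,-.142,.004],[.566,-.142,.03]]))
E
```

```text
tcp_pos: [0.4893, -0.24, 0.3339]
force: [0.7, -0.6, -1.4]
finger_gap: 0.27
gripper_force: 21.0
[ 0.48943089 -0.23960395  0.33407454] [ 8.91503205e-01  4.53013620e-01 -1.95419730e-04 -8.10996253e-04]
[[323.00202666  56.80360873]
 [323.4856259   49.51868648]]
```

View pics/w4.png

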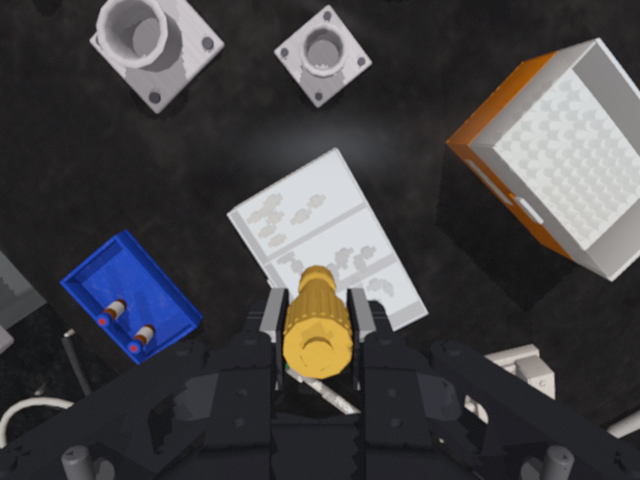

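Small cup base at (323,57), its screws near (328,15), (283,52), (361,62) and (319,98). The nipple hangs straight in the grip, its foot near (317,272).

Run:
```python
from h import *
import pickle;c=pickle.load(open("w4.pkl","rb"))
np.set_printoptions(precision=4,suppress=True)
im=cv2.imread("pics/w4.png");hsv=cv2.cvtColor(im,cv2.COLOR_BGR2HSV)
s=np.zeros(im.shape[:2],np.uint8);s[0:112,265:380]=(((hsv[:,:,2]>110)&(hsv[:,:,1]<70))*255)[0:112,265:380]
k=cv2.convexHull(max(cv2.findContours(s,0,2)[0],key=cv2.contourArea))
k=cv2.convexHull(np.array([onz(c,p,.004)[:2]*1e4 for p in k[:,0].astype(float)]).astype(np.float32))
print(np.array(sum(cv2.minAreaRect(k)[:2],()))/1e4)
w=np.array([onz(c,p,.004) for p in ((328,15),(283,52),(361,62),(319,98))]);print(w,w.mean(0))
print("rim",onz(c,(323,47),.03))
# nipple in hand
y=((hsv[:,:,0]>12)&(hsv[:,:,0]<32)&(hsv[:,:,1]>120)&(hsv[:,:,2]>60)).astype(np.uint8);y[:250]=0
q=max(cv2.findContours(y,0,2)[0],key=cv2.contourArea)[:,0];print(q.min(0),q.max(0))
for a in (270,275,280,320,340):
    r=q[q[:,1]==a];print(a,r[:,0].min(),r[:,0].max())
x=.4894;yy=-.2396
for z in (.129,.191,.195): print(proj(c,[[x,yy,z]]))
```

```text
[ 0.5659 -0.1417  0.0521  0.0522]
[[ 0.5857 -0.1209  0.004 ]
 [ 0.5444 -0.122   0.004 ]
 [ 0.5865 -0.1613  0.004 ]
 [ 0.5465 -0.1638  0.004 ]] [ 0.5658 -0.142   0.004 ]
rim [ 0.5667 -0.1405  0.03  ]
[282 266] [353 379]Traceback (most recent call last):
  File "<stdin>", line 15, in <module>
    return umr_minimum(a, axis, None, out, keepdims, initial, where)
ValueError: zero-size array to reduction operation minimum which has no identity
```

```bash
python3 -m jog '{"linear":[[20,25,0],[37,48,0],[19.6,25,0],[0,0,-20],[0,0,-20],[0,0,-20],[0,0,-20],[0,0,0],[0,0,0],[0,0,0]],"turn":[0,0,0,0,0,0,0,0,0,0]}' | egrep 'tcp|force|gap'
python3 - <<'E'
from h import *
c=get_calibration("wrist");im=snapshot("wrist");cv2.imwrite("pics/w5.png",im[:,:,::-1])
s=sense();print(s["tcp_pos"],s["force"])
E
```

```text
tcp_pos: [0.5665, -0.1424, 0.2555]
force: [-0.0, -0.0, -0.7]
finger_gap: 0.269
gripper_force: 21.0
[ 0.56639878 -0.14253267  0.25547385] [-0.6606789  -0.85491656 -1.14069504]
```

View pics/w5.png

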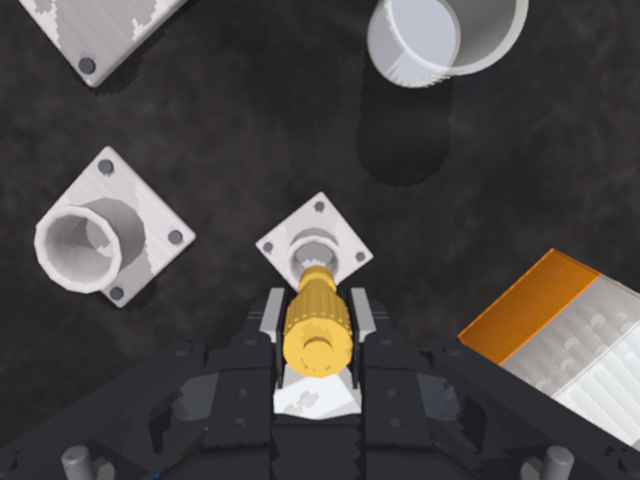

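The nipple's foot (317,272) is over the small cup's mouth (316,257). Lowering slowly.

```bash
python3 -m jog '{"linear":[[-0.4,0.8,-8],[0,0,-8],[0,0,-6],[0,0,-5],[0,0,-5],[0,0,-4],[0,0,0],[0,0,0]],"turn":[0,0,0,0,0,0,0,0]}' | egrep 'tcp|force|gap'
```

```text
tcp_pos: [0.5658, -0.1419, 0.2186]
force: [-0.6, -0.2, -1.5]
finger_gap: 0.272
gripper_force: 21.0
```

```bash
python3 -m jog '{"linear":[[0,0,-2],[0,0,-2],[0,0,-2],[0,0,0],[0,0,0]],"turn":[0,0,0,0,0]}' | egrep 'tcp|force|gap'
```

```text
tcp_pos: [0.5657, -0.1419, 0.2125]
force: [1.0, -0.2, -1.4]
finger_gap: 0.275
gripper_force: 21.0
```

```bash
python3 -m jog '{"linear":[[0,0,-1],[0,0,-1],[0,0,0]],"turn":[0,0,0]}' | egrep 'tcp|force|gap'
```

```text
tcp_pos: [0.5656, -0.1418, 0.2104]
force: [-0.6, 0.0, -1.1]
finger_gap: 0.275
gripper_force: 21.0
```

```bash
python3 -m jog '{"linear":[[0,0,-0.5],[0,0,-0.5],[0,0,0]],"turn":[0,0,0]}' | egrep 'tcp|force|gap'
```

```text
tcp_pos: [0.5657, -0.1418, 0.2095]
force: [-0.2, -0.0, -1.2]
finger_gap: 0.274
gripper_force: 21.0
```

```bash
python3 -m jog '{"linear":[[0,0,-0.5],[0,0,-0.3],[0,0,0]],"turn":[0,0,0]}' | egrep 'tcp|force|gap'
```

```text
tcp_pos: [0.5657, -0.1419, 0.2092]
force: [-1.3, 1.1, 5.3]
finger_gap: 0.27
gripper_force: 21.6
```

```bash
python3 -m jog '{"linear":[[0,0,-0.5],[0,0,-0.3],[0,0,0]],"turn":[0,0,0]}' | egrep 'tcp|force|gap'
```

```text
tcp_pos: [0.5657, -0.1418, 0.2092]
force: [-1.9, 1.3, 9.9]
finger_gap: 0.271
gripper_force: 22.1
```

Standing on the cup's floor. Relieve, open, lift.

```bash
python3 -m jog '{"linear":[[0,0,1.2],[0,0,0]],"turn":[0,0]}' | egrep 'tcp|force|gap'; python3 -m jog '{"linear":[[0,0,0],[0,0,0],[0,0,0],[0,0,0],[0,0,15],[0,0,35],[0,0,40],[0,0,0]],"turn":[0,0,0,0,0,0,0,0]}' 1.0 | egrep 't:|tcp|force|gap'
python3 - <<'E'
from h import *
c=get_calibration("wrist");im=snapshot("wrist");cv2.imwrite("pics/w6.png",im[:,:,::-1])
print(sense()["tcp_pos"],proj(c,[[.566,-.1415,.07],[.566,-.1415,.03]]))
E
```

```text
tcp_pos: [0.5657, -0.1419, 0.2092]
force: [-1.6, 0.9, 4.5]
finger_gap: 0.274
gripper_force: 21.4
t: 20.72
tcp_pos: [0.5669, -0.1423, 0.3034]
tool_rot: [0.892, 0.453, 0.003, 0.003]
force: [0.8, -0.4, 0.3]
finger_gap: 1.002
gripper_force: 0.0
[ 0.56612034 -0.14199645  0.30158351] [[310.35240555 261.86736049]
 [310.89378958 241.89712841]]
```

View pics/w6.png

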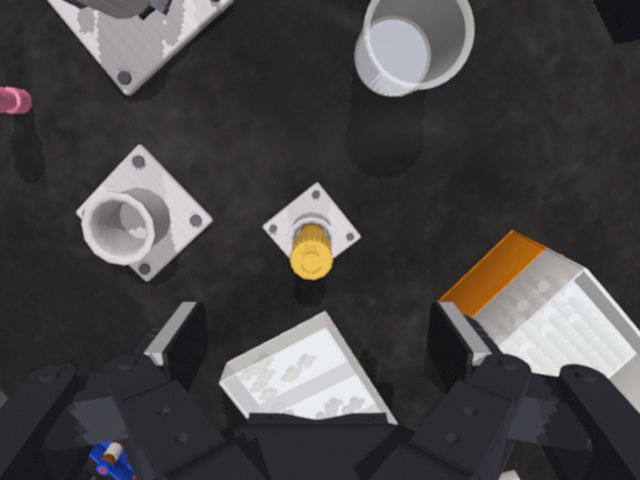

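The nipple stands upright in the cup: stub top seen at (312,262), predicted (310,262). Back to the sleeve.

```bash
python3 -m jog '{"linear":[[0,25,0],[1,50,0],[1,50,0],[1,50,0],[0,26,0],[0,0,0],[0,0,-25],[0,0,-25],[0,0,-20],[0,0,-10],[0,0,0],[0,0,0]],"turn":[0,0,0,0,0,0,0,0,0,0,0,0]}' | egrep 't:|tcp|rot|force|gap'
```

```text
t: 22.28
tcp_pos: [0.569, 0.0588, 0.2197]
tool_rot: [0.892, 0.452, 0.0, 0.0]
force: [0.9, 0.1, -0.5]
finger_gap: 1.002
gripper_force: 0.0
```

```bash
python3 -c "
from h import *;s=sense();print(s['tcp_pos'],s['force'],s['q'])"; python3 -m jog '{"linear":[[0,0,0]],"turn":[0]}' | egrep 'tcp|force'
```

```text
[0.56899591 0.05880593 0.21968175] [ 0.8606727   0.07969735 -0.49678137] [-9.22927168e-02  7.26627461e-01  1.70069741e+00 -5.81541385e-05
  7.13153209e-01  5.39449796e-01]
tcp_pos: [0.569, 0.059, 0.2199]
force: [-1.4, 0.2, -0.3]
gripper_force: 0.0
```

```bash
python3 -m jog '{"linear":[[-0.5,0.6,-2],[0,0,0],[0,0,0],[0,0,0],[0,0,0],[0,0,0]],"turn":[0,0,0,0,0,0]}' 0.45 20| egrep 'tcp|force|gap'; python3 -m jog '{"linear":[[0,0,0],[0,0,0],[0,0,0]],"turn":[0,0,0]}' - 40| egrep 'tcp|force|gap'
```

```text
tcp_pos: [0.5681, 0.0599, 0.2174]
force: [-1.0, 0.8, 5.2]
finger_gap: 0.506
gripper_force: 21.7
tcp_pos: [0.5681, 0.0599, 0.2175]
force: [-1.3, 1.5, 6.4]
finger_gap: 0.495
gripper_force: 41.1
```

```bash
python3 -m jog '{"linear":[[0,0,-0.6],[0,0,-0.6],[0,0,-0.6],[0,0,0]],"turn":[0,0,0,0]}' | egrep 'tcp|force|gap'
```

```text
tcp_pos: [0.5681, 0.0599, 0.2162]
force: [-2.2, 1.5, 8.8]
finger_gap: 0.496
gripper_force: 41.5
```

```bash
python3 -m jog '{"linear":[[0,0,-0.6],[0,0,-0.6],[0,0,0]],"turn":[0,0,0]}' | egrep 'tcp|force|gap'
```

```text
tcp_pos: [0.5681, 0.0599, 0.215]
force: [-2.5, 1.9, 9.1]
finger_gap: 0.499
gripper_force: 41.5
```

```bash
python3 -m jog '{"linear":[[0,0,-0.5],[0,0,-0.5],[0,0,0]],"turn":[0,0,0]}' | egrep 'tcp|force|gap'
```

```text
tcp_pos: [0.5681, 0.0599, 0.2141]
force: [-1.6, 2.4, 10.8]
finger_gap: 0.502
gripper_force: 41.6
```

```bash
python3 -m jog '{"linear":[[0,0,-0.4],[0,0,-0.4],[0,0,0]],"turn":[0,0,0]}' | egrep 'tcp|force|gap'
```

```text
tcp_pos: [0.5681, 0.0599, 0.214]
force: [-2.8, 1.8, 14.9]
finger_gap: 0.498
gripper_force: 42.0
```

Stop felt again. Turning back.

```bash
python3 -m jog '{"linear":[[0,0,0.4],[0,0,0],[0,0,0],[0,0,0],[0,0,0],[0,0,0],[0,0,0],[0,0,0],[0,0,0]],"turn":[-0.8,-0.8,-0.8,-0.8,-0.8,-0.8,-0.8,0,0]}' | egrep 'tcp|rot|force' ; python3 -c "
from h import *;s=sense();print(s['ft_torque'],s['force'])"
```

```text
tcp_pos: [0.5682, 0.0598, 0.214]
tool_rot: [0.975, 0.223, 0.0, 0.0]
force: [-2.1, 1.7, 11.1]
gripper_force: 41.7
[ 0.25094138  0.48864669 -0.03660884] [-2.11932219  1.69870768 11.13438583]
```

```bash
python3 -m jog '{"linear":[[0,0,0],[0,0,0],[0,0,0],[0,0,0],[0,0,0]],"turn":[-0.7,-0.7,-0.5,0,0]}' | egrep 'tcp|rot|force' ; python3 -c "
from h import *;s=sense();print(s['ft_torque'],s['force'])"
```

```text
tcp_pos: [0.5683, 0.0598, 0.214]
tool_rot: [0.99, 0.142, 0.0, 0.0]
force: [-2.0, 0.5, 11.9]
gripper_force: 41.7
[0.18506383 0.50382949 0.04023604] [-1.95208148  0.49389688 11.94512009]
```

```bash
python3 -m jog '{"linear":[[0,0,1],[0,0,1],[0,0,1],[0,0,1],[0,0,1],[0,0,0]],"turn":[0,0,0,0,0,0]}' | egrep 'tcp|force'
```

```text
tcp_pos: [0.5683, 0.0598, 0.2186]
force: [-2.1, 1.9, 7.7]
gripper_force: 41.4
```

```bash
python3 -m jog '{"linear":[[0,0,1],[0,0,1],[0,0,1],[0,0,0]],"turn":[0,0,0,0]}' | egrep 'tcp|force'
```

```text
tcp_pos: [0.5682, 0.0597, 0.2212]
force: [-1.1, 0.5, 6.0]
gripper_force: 41.1
```

```bash
python3 -m jog '{"linear":[[0,0,1],[0,0,0.8],[0,0,0.7],[0,0,0]],"turn":[0,0,0,0]}' | egrep 'tcp|force'
```

```text
tcp_pos: [0.5683, 0.0597, 0.2235]
force: [-1.2, 0.9, 4.9]
gripper_force: 41.0
```

```bash
python3 -m jog '{"linear":[[0,0,0.5],[0,0,0.5],[0,0,0]],"turn":[0,0,0]}' - 20 | egrep 'tcp|force'
```

```text
tcp_pos: [0.5682, 0.0597, 0.2243]
force: [-1.6, 0.4, 5.3]
gripper_force: 41.0
```

Almost forward, so I release and lift away.

```bash
python3 -m jog '{"linear":[[0,0,0.3],[0,0,0.3],[0,0,0]],"turn":[0,0,0]}' | egrep 'tcp|force'; python3 -m jog '{"linear":[[0,0,0],[0,0,0],[0,0,0],[0,0,0],[0,0,20],[0,0,40],[0,0,40],[0,0,0],[0,0,0]],"turn":[0,0,0,0,0,0,0,0,0]}' 1.0| egrep 't:|tcp|force'
python3 - <<'E'
from h import *
c=get_calibration("wrist");im=snapshot("wrist");sc=snapshot("scene")
a=cv2.resize(sc[200:400,230:450],(440,400));b=cv2.resize(im[100:400,130:500],(0,0),fx=.97,fy=.97)
h=max(a.shape[0],b.shape[0]);o=np.zeros((h,a.shape[1]+b.shape[1],3),np.uint8);o[:a.shape[0],:440]=a;o[:b.shape[0],440:]=b
cv2.imwrite("pics/fin.png",o[:,:,::-1]);print(o.shape)
for z in (.064,.07): print(proj(get_calibration("scene"),[[.5687,.0593,z]]))
E
```

```text
tcp_pos: [0.5682, 0.0597, 0.2244]
force: [-0.2, 0.5, -0.2]
gripper_force: 40.6
t: 30.52
tcp_pos: [0.5677, 0.0598, 0.3245]
tool_rot: [0.99, 0.142, -0.0, -0.0]
force: [-0.1, 0.3, -0.3]
gripper_force: 0.0
(400, 799, 3)
[[319.60488914 264.76643872]]
[[319.65127182 261.56573978]]
```

View pics/fin.png

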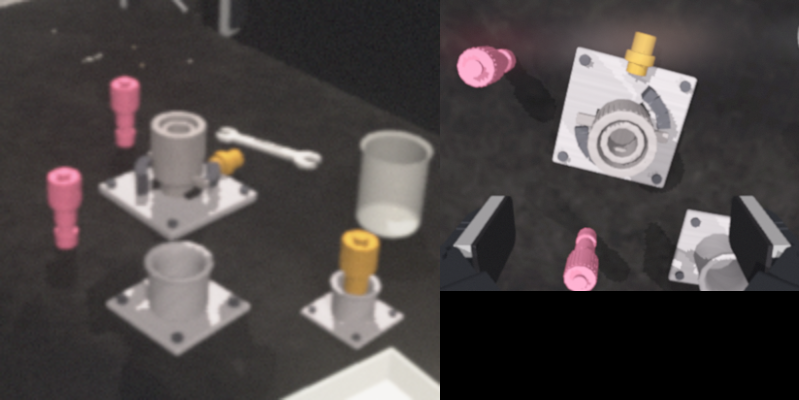

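The sleeve is forward with its lugs clear of the hooks, and the force dropped to zero at the top stop. The brass nipple stands upright in the small cup and the bystanders are unmoved.

```bash
python3 -c "
from station import *;print(sign_off())"
```

```text
the job is handed in; nothing more can be done
None
```

The job is handed in, with no verdict shown: the brass nipple stands upright in the small cup, the sleeve is turned back and fully forward so the coupling is closed, and the other things are where they were.

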